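# Close the little showcase and hold it down on its seal

### The arm

A 7-joint arm with a two-finger parallel gripper is mounted at the origin on the work surface. World frame = base frame: x ahead of the robot, y to its left, z up, the work surface at z = 0. Lengths are in mm, angles in rad, forces in N, time in s.
With the tool pointing down it reaches from about 400 to 875 mm from the base axis. Payload 19.3 kg.
Tool frame: the origin (TCP) lies at the very end of the fingers, on their centre line; the grasp point (between the pads) lies 19 mm behind it (grip_point_offset is the z of the grasp point in the tool frame, in mm); z points along the fingers, x is the direction in which the jaws open and shut, and the axes are right-handed (so a half turn about z gives the same grasp; the last joint's range is limited). The gripper opens to 85 mm and grips with 20 to 120 N. Pads are 22 mm wide; open, the fingers measure 114 mm over their backs; the gripper's body (76 mm by 85 mm) begins 54 mm behind the grasp point. The pads swing forward as they close: fully open they stand 13 mm farther back than shut.
Start: joints at [1.129, 0.521, -0.036, 1.599, 0.021, 1.021, -0.113], TCP at [227.03, -582.299, 231.291] pointing down, gripper open.
Joint ranges: [-2.91, 2.91], [-0.3, 2.13], [-1.5, 1.42], [0.17, 2.43], [-1.26, 4.41], [0.16, 1.93], [-2.52, 2.52]. Speed limits (rad/s): [1.89, 1.89, 2.39, 2.39, 3.01, 3.01, 3.01].

### API

Orientations are given as a 3x3 rotation matrix whose columns are the frame's x, y, z axes.
In Python, from workcell import movep, movel, goto_joints, open_gripper, clamp, wait, inverse_kinematics, read_state, camera, PlanningError, finish_job, grip_point_offset gives the robot as it stands. Calls block until the motion is done:
- movep(position, orientation): joint-space move of the TCP to a pose.
- movel(position, frame=None, max_speed=150, guard=None): straight line of the TCP; frame=None keeps the orientation; max_speed is the mean speed in mm/s. With guard (N) it stops when the force on the tool has changed by that much, and returns True; else False.
- goto_joints(angles): joint-space move.
- open_gripper() and clamp(): open the fingers fully, or close them until they stop; the grip force is fixed at half the most.
- wait(seconds).
- inverse_kinematics(position, orientation): joint angles nearest the present ones, or None.
- read_state(): the state.
- camera(name): name is "side" or "top"; returns a dict with "image" (384x512x3 uint8, blue, green, red), "range_z" (384x512 float32, mm along the optical axis (not along the pixel's ray), 0 where there is no reading), "fx", "fy", "cx", "cy" (pixels), "cam_to_world" (4x4, takes a point from camera to world coordinates). Camera axes: x right, y up, looking along -z (the intrinsics and any distortion apply to the point x, -y, -z); pixel columns grow to the right and rows downward; lengths in mm; the calibration is good to about 2 mm. A picture is of the moment at which its call begins.
A pose or a line that the arm cannot do raises PlanningError and nothing moves.
- finish_job(): hands the job in, once; it reports no verdict.
The state is a dict: "time": time; "qpos": joint angles; "qvel": joint speeds; "joint_efforts": joint torques, N m; "eef_pos": TCP position; "tool_rot": TCP orientation; "ft_force": force on the tool from outside, world axes, zero at the start; "torque": the same for the moment, N m; "finger_gap": finger opening in mm.
Only numpy, scipy, OpenCV 4.12 (cv2) and the standard library are available. Lean on these libraries where they do the work, as an engineer would, in place of code of your own. Each camera call takes 0.05 s, during which the arm holds its last target.

### The job

Close the small table-top showcase over the clay jar. The lock's tongue is still swung in over the place where the hood goes: take the black T-handled key from the wooden block, push it fully home in the lock, turn it clockwise to swing the tongue right out of the way and leave the key in the lock. Then lower the clear hood over the jar, without knocking the jar, onto the plinth's two dowels, press it down until its foot lies flush on the deck at both ends against the springy seal, and finish while still holding it pressed down there, ready for a colleague to lock it.

Things in the scene. Friction and masses are not known exactly. Their poses are not given: they have to be found in the camera images.
- key_grip (a point): Centre of the black flat-sided grip of the upright T-shaped lock key (60 g): grip 56 mm long (its x), 13 mm thick (its y: pinch here), 24 mm high, then a 10 mm steel shaft. It stands in the near hole of a pale wooden block (135 x 56 x 36 mm high), bit 20 mm deep in a loose round hole, collar resting on the block's top: pull straight up. An awl with a round handle stands 80 mm away in the far hole
- key_tip (a point): Lower end of the key, on its axis, 64 mm below key_grip, same axes. The lowest 20 mm is a square steel bit, 9 x 9 mm, its faces parallel to the grip's faces, the last 3 mm narrowed to 6 mm; above it a round collar, 19 mm across, 20 to 25 mm above this point
- lock_mouth (a point): Centre of the mouth of the square socket in the lock's steel barrel (34 mm across, its top 26 mm above the deck), z up; it turns with the lock. Socket 10.5 x 10.5 mm, 2 mm chamfer, 22 mm deep, faces parallel to this x and y; the bit goes in 20 mm, until the collar meets the barrel. A steel tongue, 13 mm wide, 5 thick, underside 11.5 mm above the deck, reaches 39 mm from the axis along -x
- lock (a joint): Turn of the lock, rad: 0 = tongue pointing in over the end of the hood's seat (starts near here), growing clockwise seen from above to a stop at 1.57, tongue square out to the side. Light friction (0.04 N m); stays where left. The key has about 0.17 rad of play in the socket. With the key in, its grip's top stands 112 mm above the table, 118 mm from the middle of the hood's seat
- seat (a point): Centre of the hood's seat, on the white deck of the fixed dark wooden plinth (245 x 116 mm, deck 30 mm above the table), z up. Steel dowels 8 mm across, 16 high with tapered tops, at 72 mm either way along x; lock axis at x = 118 mm, y = 0. A black rubber seal (122 x 58 mm) stands 4 mm proud and gives 4 N/mm: about 16 N, hood's weight included, brings the hood's foot down to the deck
- hood_centre (a point): Centre of the loose clear hood (0.32 kg), 45 mm above its underside. Dark metal foot frame 170 (its x) x 60 (its y) x 10 mm, and on its middle a clear box 120 x 60 mm, thin dark edges, up to 88 mm above the underside, open below (44 mm wide inside the foot). Pinch the box across its 60 mm width from above. Starts upright on the table; fits either way round
- hood_hole_a (a point): Middle of the dowel hole in one end tab of the hood's foot, at the underside: 72 mm along the hood's +x, a 9.5 mm through hole with a 2 mm chamfer
- hood_hole_b (a point): The same at the other end, 72 mm along -x
- jar_centre (a point): Centre of the miniature clay jar standing loose on the deck near the middle of the seat, 33 mm across, 44 mm high (this point 22 mm above the deck)
Things that resemble listed ones, but are neither listed nor needed, are in the scene too. Leave any turquoise or yellow look-alike of the part that bears key_grip alone.

How it is judged (in metres and radians):
On the way, in this order (a step that is already met when the one before it is completed fails the run):
1. the key is fully home in the lock while the tongue is still in (z of key_tip in the frame of lock_mouth below -0.016 m and horizontal distance between key_tip and lock_mouth below 0.004 m and value of joint lock below 0.8 rad), for 0.1 s.
2. the key, still in the lock, has turned the tongue out (z of key_tip in the frame of lock_mouth below -0.013 m and horizontal distance between key_tip and lock_mouth below 0.004 m and value of joint lock above 1.1 rad), for 0.1 s.
At the end, for the whole second after the job is handed in: Tongue turned out (lock past 1.1 rad), key still in the lock (bit 13 mm or deeper); hood on both dowels (within 4 mm, 0.05 rad of the seat), and the fingers, touching it with over 4 N, hold it down on the seal with both ends of its foot within 1.6 mm of the deck. Jar not knocked (all of step 2 and horizontal distance between hood_centre and seat below 0.004 m and angle between the x axis of hood_centre and the x axis of seat, either way round below 0.05 rad and z of each of hood_hole_a, hood_hole_b in the frame of seat below 0.0016 m and contact force between the fingers and hood above 4 N); the arm keeps its last pose, push and grip.
It fails at once if the clay jar is knocked (shifted over 8 mm or tipped) (distance of jar_centre from where it was at the start of the episode above 0.008 m or angle between jar_centre's own z axis and vertical above 0.3 rad).
It also fails if it takes over 61 s, if anything falls off the work surface, if the arm or the gripper's body presses on something with over 40 N, if the wrist force passes 120 N, or if a joint passes its speed limit or range.

## Working session

There is one attempt and no reset: what is moved stays moved. The work goes in short steps, each a Python script; the robot and the scene stay as the last script left them, time stands still between calls to the robot, and variables do not carry over. Pictures are saved under pics/ and viewed, and the job is handed in when it is done.

```bash
ls; mkdir -p pics; cat > h.py <<'E'
import numpy as np, cv2
from workcell import *
def snap(name,fn):
    c=camera(name); cv2.imwrite('pics/'+fn+'.png',c['image']); np.savez('pics/'+fn+'.npz',**c); return c
def load(fn): return dict(np.load('pics/'+fn+'.npz'))
def w(c,u,v,z=None,zw=None):
    # pixel -> world with range, or on world plane z=zw
    T=c['cam_to_world']; d=np.array([(u-c['cx'])/c['fx'],-(v-c['cy'])/c['fy'],-1.])
    if zw is None:
        if z is None:
            z=c['range_z'][int(round(v)),int(round(u))]
        return T[:3,:3]@(d*z)+T[:3,3]
    r=T[:3,:3]@d; return T[:3,3]+r*(zw-T[2,3])/r[2]
def cloud(c):
    v,u=np.mgrid[0:384,0:512]; z=c['range_z'];
    P=np.stack([(u-c['cx'])/c['fx']*z,-(v-c['cy'])/c['fy']*z,-z],-1)
    T=c['cam_to_world']; P=P@T[:3,:3].T+T[:3,3]; P[z==0]=np.nan; return P
E
python3 - <<'E'
from h import *
for n in ('side','top'):
    c=snap(n,n+'0'); print(n,{k:c[k] for k in c if k not in('image','range_z')}); 
    cv2.imwrite('pics/%s0b.png'%n,cv2.resize(c['image'],(800,600)))
print(read_state(),grip_point_offset)
E
```

```text
pics
side {'fx': 450.30034223086597, 'fy': 450.30034223086597, 'cx': 258.58487305112453, 'cy': 188.70826786773185, 'cam_to_world': array([[-9.76213533e-01,  1.55563971e-01, -1.51019826e-01,
         3.10722543e+02],
       [-2.15891945e-01, -6.33394051e-01,  7.43103387e-01,
         9.51154442e+02],
       [ 1.99450543e-02,  7.58031548e-01,  6.51912853e-01,
         8.36748698e+02],
       [ 0.00000000e+00,  0.00000000e+00,  0.00000000e+00,
         1.00000000e+00]])}
top {'fx': 443.0850932798745, 'fy': 443.0850932798745, 'cx': 246.4585786744973, 'cy': 190.96423949347906, 'cam_to_world': array([[ 5.20411501e-03,  9.94198324e-01, -1.07436542e-01,
         3.80781157e+02],
       [-9.99980548e-01,  5.54336272e-03,  2.85925197e-03,
         4.95756788e+01],
       [ 3.43822323e-03,  1.07419572e-01,  9.94207833e-01,
         1.21987215e+03],
       [ 0.00000000e+00,  0.00000000e+00,  0.00000000e+00,
         1.00000000e+00]])}
{'time': 0.1, 'qpos': array([ 1.12882514,  0.52195931, -0.03629779,  1.59988871,  0.02121916,
        1.02110696, -0.1127891 ]), 'qvel': array([ 0.00021727, -0.00218769,  0.00228692, -0.00049127,  0.00145326,
        0.00038969, -0.00126158]), 'joint_efforts': array([ 3.27242662e-03, -9.28474331e+01,  1.98402554e+00, -3.70525575e+01,
        1.79938821e-02,  5.43976435e-03,  9.01772660e-05]), 'eef_pos': array([ 226.89227142, -582.06977647,  230.80287817]), 'tool_rot': array([[ 3.63250237e-01, -9.31691509e-01, -4.44275893e-04],
       [-9.31691108e-01, -3.63250496e-01,  8.70300978e-04],
       [-9.72235470e-04,  9.77908621e-05, -9.99999523e-01]]), 'ft_force': array([ 0.20656651, -0.11482683, -0.32951505]), 'torque': array([ 0.00611782, -0.03374631,  0.02445638]), 'finger_gap': 85.5558443898012} -18.700000000000003
```

View pics/side0b.png

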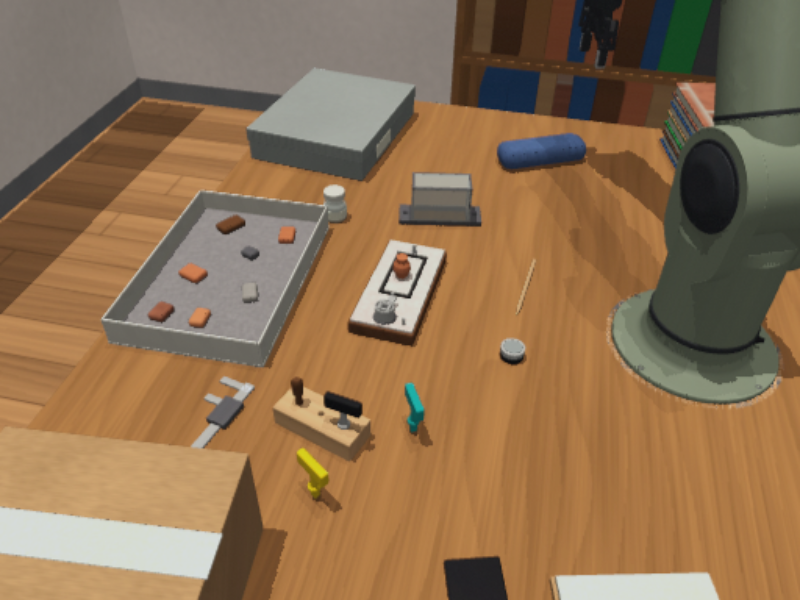

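View pics/top0b.png

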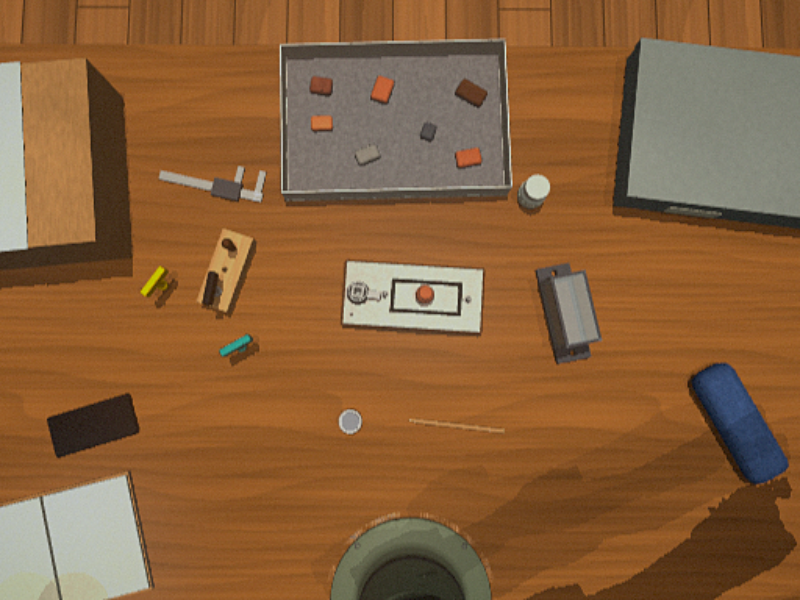

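Candidates for the key, in the enlarged top and side views:
- black T-key in the wooden block: top (210,289), side (343,404)
- awl with round handle: top (229,245), side (297,388)
- yellow look-alike: top (153,282)
- turquoise look-alike: top (236,346)

By the description it is the black one in the block's near hole. I'll check that in close crops.

```bash
python3 - <<'E'
from h import *
t=load('top0')['image'];s=load('side0')['image']
f=lambda im,x0,y0,x1,y1,k:cv2.resize(im[y0:y1,x0:x1],None,fx=k,fy=k,interpolation=cv2.INTER_CUBIC)
cv2.imwrite('pics/c1.png',np.hstack([f(t,115,140,175,210,6),f(s,170,230,245,300,6)[:420]]))
cv2.imwrite('pics/c2.png',f(t,210,160,320,220,7))
cv2.imwrite('pics/c3.png',np.hstack([f(t,335,160,395,240,6),f(s,215,145,295,225,6)[:480]]))
E
```

```text
(no output)
```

View pics/c1.png

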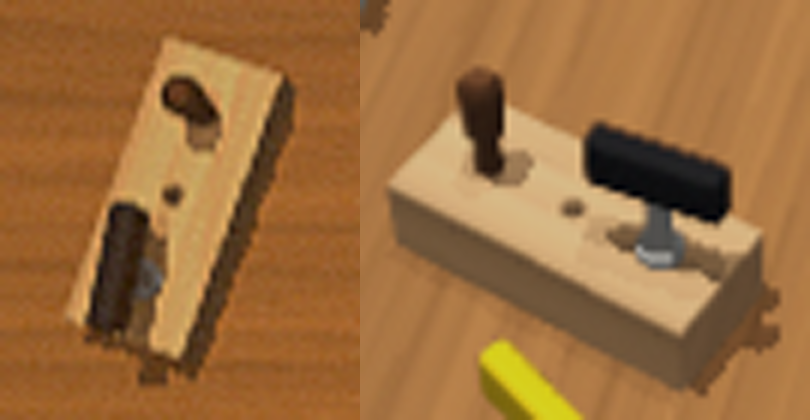

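View pics/c2.png

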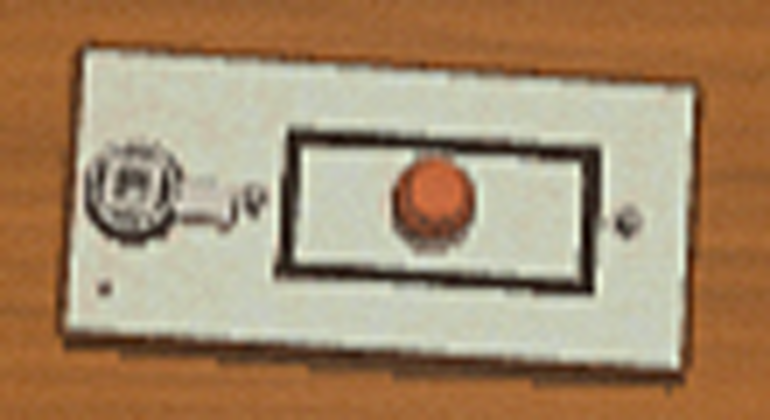

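View pics/c3.png

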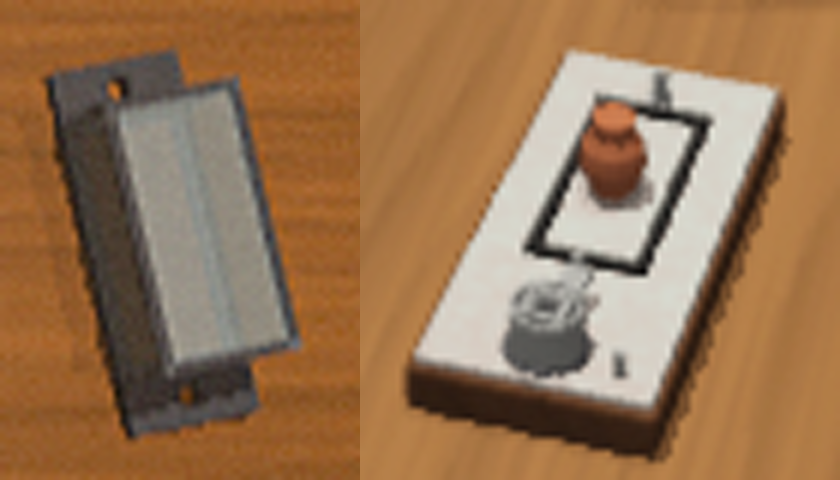

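The crops confirm the choice: the black flat-sided T grip stands in the near hole (top crop (118,265), side crop (655,170)), and the round brown awl is in the far hole. In the second crop the lock is at (132,190) with its tongue pointing right towards the dowel, and the jar is at (432,195). In the third, the hood is upright with tab holes at (117,88) and (187,393).

```bash
python3 - <<'E'
from h import *
t=load('top0');s=load('side0')
np.set_printoptions(precision=1,suppress=True)
T=lambda x,y:(210+x/7,160+y/7); S=lambda x,y:(215+(x-360)/6,145+y/6)
for nm,c,pts in(('top',t,[T(85,45),T(697,85),T(683,368),T(65,328)]),('side',s,[S(415,357),S(570,52),S(780,90),S(660,405)])):
    P=np.array([w(c,*p,zw=30) for p in pts]);
    if nm=='side': P=P[[0,1,2,3]]
    print(nm,P[:,:2].tolist(),P.mean(0),[np.linalg.norm(P[i]-P[i-1]) for i in range(4)])
    e=(P[0]-P[1])+(P[3]-P[2]); print('seat x ang',np.arctan2(e[1],e[0]))
# clouds
for nm,c in(('top',t),('side',s)):
    P=cloud(c); im=c['image'].astype(int)
    print(nm,'valid',np.isfinite(P[...,0]).mean())
    def reg(x0,x1,y0,y1,z0,z1):
        m=(P[...,0]>x0)&(P[...,0]<x1)&(P[...,1]>y0)&(P[...,1]<y1)&(P[...,2]>z0)&(P[...,2]<z1); return P[m]
    gk=w(c,*((115+118/6,140+265/6) if nm=='top' else (170+(655-360)/6,230+170/6)),zw=80); print('key~',gk)
    q=reg(gk[0]-45,gk[0]+45,gk[1]-45,gk[1]+45,70,100); q=q
    print('key pts',len(q),q.mean(0),q.min(0),q.max(0))
    r=cv2.minAreaRect(q[:,:2].astype(np.float32)); print(r)
    gh=w(c,*((335+200/6,160+230/6) if nm=='top' else (282,125)),zw=60); print('hood~',gh)
    q=reg(gh[0]-80,gh[0]+80,gh[1]-110,gh[1]+110,78,100); print('hood top',len(q)); 
    if len(q): print(cv2.minAreaRect(q[:,:2].astype(np.float32)),q[:,2].mean())
    q=reg(gh[0]-100,gh[0]+100,gh[1]-110,gh[1]+110,5,100); print(len(q),cv2.minAreaRect(q[:,:2].astype(np.float32)))
E
```

```text
top [[576.039119748141, 112.5631950025309], [561.7112791248006, -124.9202516161501], [451.85617773533863, -118.43166642117731], [465.95275856362866, 119.02627229328667]] [513.9  -2.9  30. ] [np.float64(110.27591888945292), np.float64(237.91526734284153), np.float64(110.04655850648577), np.float64(237.8759892245761)]
seat x ang 1.5110193562828296
side [[571.9350796299555, 115.49628748089219], [557.8401433522977, -120.7094076576833], [449.5587354694759, -115.03998897976123], [461.0585661074607, 119.8724576896492]] [510.1  -0.1  30. ] [np.float64(110.9628411523424), np.float64(236.62586005035226), np.float64(108.42972655702674), np.float64(235.1937577932521)]
seat x ang 1.5165219778240193
top valid 0.9959309895833334
key~ [520.  335.9  80. ]
key pts 144 [520.5 335.3  87.7] [493.4 326.6  70.3] [548.4 348.5  94.9]
((521.3092651367188, 336.98736572265625), (14.202753067016602, 56.05663299560547), 79.18284606933594)
hood~ [ 488.4 -274.5   60. ]
hood top 1127
((490.3753662109375, -266.769775390625), (120.10415649414062, 61.768890380859375), 11.995964050292969) 86.53149165079057
1758 ((492.1026611328125, -270.85687255859375), (204.5929718017578, 178.0944366455078), 85.94459533691406)
side valid 0.9962565104166666
key~ [519.3 336.4  80. ]
key pts 262 [518.2 341.   85.7] [491.5 328.5  70.3] [547.2 350.4  94.6]
((519.1908569335938, 337.8038330078125), (15.672170639038086, 56.5061149597168), 77.919189453125)
hood~ [ 485.4 -254.7   60. ]
hood top 489
((487.48541259765625, -267.9378356933594), (117.96369934082031, 72.93309020996094), 11.236952781677246) 87.50806641356438
1401 ((485.43609619140625, -241.69827270507812), (183.6949920654297, 185.09620666503906), 2.992276668548584)
```

```bash
cat >> h.py <<'E'
def R(deg):
    a=np.deg2rad(deg); x=np.array([np.cos(a),np.sin(a),0]); z=np.array([0,0,-1.]); return np.column_stack([x,np.cross(z,x),z])
def st(): 
    s=read_state(); print('t',round(s['time'],2),'p',np.round(s['eef_pos'],1),'yaw',round(np.rad2deg(np.arctan2(s['tool_rot'][1,0],s['tool_rot'][0,0])),1),'F',np.round(s['ft_force'],1),'M',np.round(s['torque'],2),'gap',round(s['finger_gap'],1),'q7',round(s['qpos'][6],2)); return s
E
python3 - <<'E'
from h import *
for p,a in(([520,337.5,170],79),([520,337.5,61],79),([520,117,110],-3.4),([520,117,80],-93.4),([512,-1,170],-3.4),([489,-267,170],12)):
    q=inverse_kinematics(p,R(a)); print(p,a,None if q is None else np.round(q,2))
movep([520,337.5,200],R(79)); st()
movel([520,337.5,105],max_speed=200); st()
snap('top','t1'); snap('side','s1')
f=lambda im,x0,y0,x1,y1,k:cv2.resize(im[y0:y1,x0:x1],None,fx=k,fy=k,interpolation=cv2.INTER_CUBIC)
cv2.imwrite('pics/d1.png',np.hstack([f(load('t1')['image'],95,120,185,210,5),f(load('s1')['image'],160,210,250,300,5)[:450]]))
E
```

```text
[520, 337.5, 170] 79 [ 0.07  0.93 -1.29  1.63  0.93  1.31 -0.  ]
[520, 337.5, 61] 79 [-0.14  0.87 -0.83  1.7   0.78  0.93  0.09]
[520, 117, 110] -3.4 [ 0.1   0.61 -0.6   1.92  0.48  0.76 -0.83]
[520, 117, 80] -93.4 [-0.15  0.6  -0.25  1.95  0.24  0.62 -2.19]
[512, -1, 170] -3.4 [ 0.31  0.47 -0.56  1.93  0.34  0.83 -0.49]
[489, -267, 170] 12 [ 0.71  0.52 -0.43  1.82  0.28  0.86  0.35]
t 3.47 p [520.4 336.9 199.9] yaw 78.9 F [0.3 0.1 0.5] M [-0.04  0.    0.02] gap 85.1 q7 0.01
t 4.09 p [520.1 338.  105.9] yaw 79.0 F [0.5 0.2 0.5] M [0.01 0.02 0.  ] gap 85.2 q7 -0.05
```

View pics/d1.png

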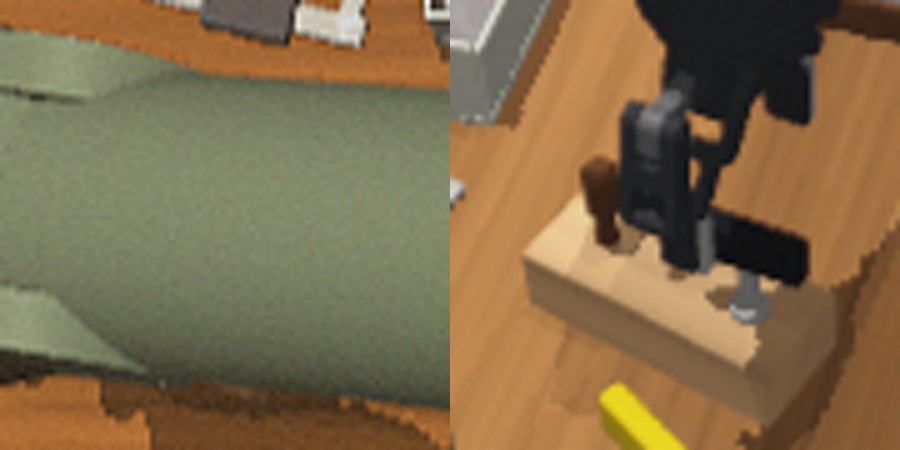

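```bash
cat >> h.py <<'E'
def proj(c,p):
    T=c['cam_to_world']; q=T[:3,:3].T@(np.array(p,float)-T[:3,3]); return np.array([c['cx']+c['fx']*q[0]/-q[2], c['cy']-c['fy']*q[1]/-q[2]])
E
python3 - <<'E'
from h import *
c=load('s1'); im=cv2.resize(c['image'][200:300,150:260],None,fx=6,fy=6,interpolation=cv2.INTER_CUBIC)
def dot(p,col):
    q=(proj(c,p)-[150,200]+.5)*6; cv2.circle(im,tuple(int(v) for v in q),3,col,-1)
x=R(79)[:,0]; y=R(79)[:,1]; t=np.array([520.1,338,105.9])
for s in(-1,1):
    for d in (-11,0,11): dot(t+s*42.5*x+y*d+[0,0,13],(0,0,255))
k=np.array([520,337.5,80])
for a in(-28,0,28):
  for b in (-6.5,6.5):
   for h in (-12,12): dot(k+a*y+b*x+[0,0,h],(0,255,0))
dot([520,337.5,36],(255,255,0))
cv2.imwrite('pics/e1.png',im)
E
```

```text
(no output)
```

View pics/e1.png

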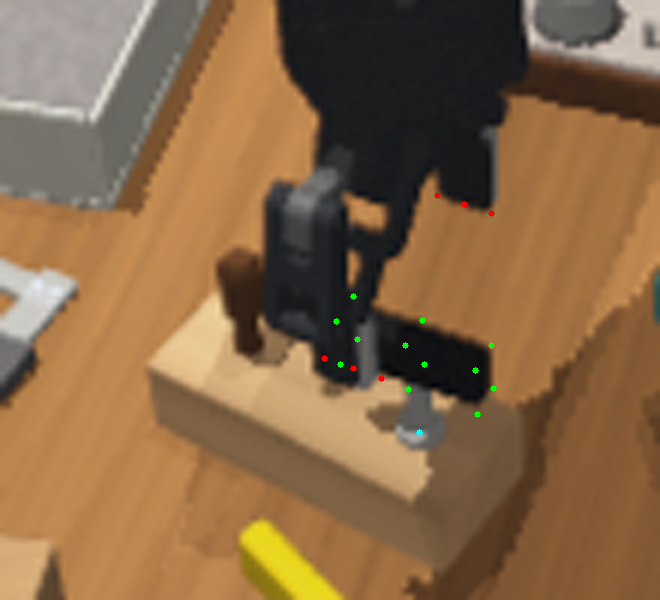

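The overlay shows finger tips and key agree with the calibration to about 2 mm (collar at (418,432), grip corner at (490,347)). Grasping.

```bash
python3 - <<'E'
from h import *
s=st(); movel([520,337.5,61],max_speed=120,guard=8); st()
clamp(); st()
movel([520,337.5,130],frame=R(79),max_speed=150); st()
snap('side','s2'); c=load('s2')
cv2.imwrite('pics/f1.png',cv2.resize(c['image'][180:300,140:270],None,fx=5,fy=5,interpolation=cv2.INTER_CUBIC))
E
```

```text
t 4.19 p [520.4 338.1 106.6] yaw 79.0 F [-0.6 -1.2 -0.6] M [-0.01  0.04  0.09] gap 85.4 q7 -0.05
t 4.71 p [519.7 337.6  60.6] yaw 79.0 F [0.4 0.4 1.1] M [ 0.06  0.03 -0.  ] gap 85.4 q7 -0.09
t 5.37 p [520.  337.3  61. ] yaw 79.0 F [-0.2 -1.2  0.3] M [-0.37  0.11  0.05] gap 12.3 q7 -0.09
t 5.97 p [520.1 337.1 129.5] yaw 79.0 F [-0.2  0.5 -0.9] M [-0.08  0.04 -0.  ] gap 12.0 q7 -0.04
```

View pics/f1.png

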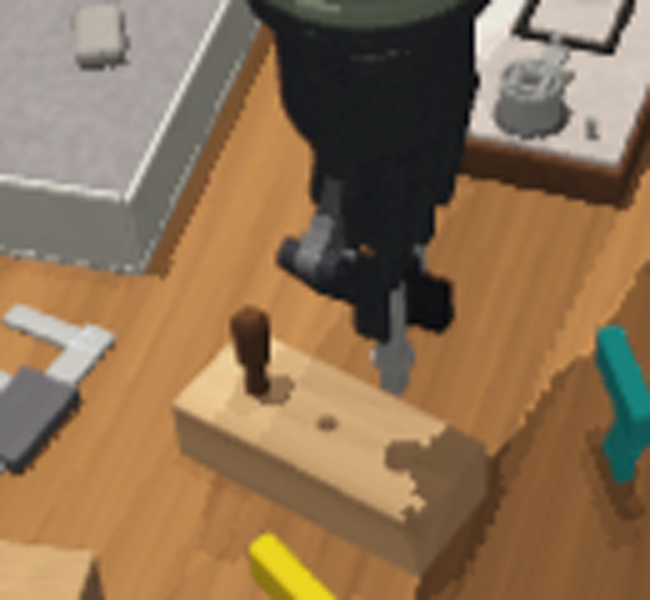

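The key is out of its hole and held by the fingers (shaft and collar at (393,370)), and the hole at (405,455) is empty. Next, the lock's position and angle.

```bash
python3 - <<'E'
from h import *
np.set_printoptions(precision=1,suppress=True)
t=load('top0');s=load('side0')
print('top',w(t,210+133/7-.5,160+188/7-.5,zw=56),'side',w(s,215+190/6-.5,145+301/6-.5,zw=56))
f=lambda im,x0,y0,x1,y1,k:cv2.resize(im[y0:y1,x0:x1],None,fx=k,fy=k,interpolation=cv2.INTER_CUBIC)
cv2.imwrite('pics/g1.png',np.hstack([f(t['image'],219,172,251,202,12),f(s['image'],234,183,264,213,12)[:360]]))
for c,u0,k in((t,None,0),(s,None,1)):
    m=c
    for dx in (0,):
        pr=lambda p:proj(c,p)
    P=cloud(c); q=(np.abs(P[...,0]-517)<30)&(np.abs(P[...,1]-116)<30)&(P[...,2]>51)&(P[...,2]<62)
    print(q.sum(),cv2.minEnclosingCircle(P[q][:,:2].astype(np.float32)),P[q].mean(0))
    q=(np.abs(P[...,0]-514)<12)&(P[...,1]<100)&(P[...,1]>70)&(P[...,2]>36)&(P[...,2]<52); print(q.sum(),P[q])
E
```

```text
top [518.5  93.8  56. ] side [518.   92.3  56. ]
57 ((521.0543212890625, 93.88311767578125), 16.130634307861328) [520.7  96.9  54.5]
33 [[525.6  87.4  50.3]
 [523.6  76.9  44.5]
 [523.2  74.1  48.3]
 [523.6  71.5  45. ]
 [520.9  76.9  45.2]
 [520.7  74.2  46.5]
 [520.6  71.5  47.9]
 [519.   82.4  38.2]
 [517.4  79.3  51.4]
 [518.4  76.9  43.8]
 [518.6  74.2  41.5]
 [518.4  71.5  44. ]
 [515.9  76.9  41.8]
 [515.5  74.1  45.5]
 [515.5  71.5  45.5]
 [512.   92.6  51.5]
 [512.3  84.7  49.6]
 [512.1  81.9  51.7]
 [513.   79.5  43.1]
 [512.4  76.7  48.8]
 [512.9  74.1  44.8]
 [513.2  71.5  42.5]
 [510.9  95.7  37.4]
 [510.4  92.9  41.6]
 [509.8  90.   47.9]
 [509.5  87.3  50.4]
 [509.8  82.   47.8]
 [506.7  97.8  51.5]
 [507.4  84.7  45.7]
 [504.8  98.1  43.5]
 [504.5  95.3  47.1]
 [504.3  92.6  49. ]
 [504.6  90.   46.2]]
69 ((518.530029296875, 97.18681335449219), 16.582477569580078) [518.7  99.2  55. ]
15 [[512.   73.8  50.8]
 [515.3  82.8  50.8]
 [522.5  86.9  49.3]
 [523.6  93.3  51. ]
 [522.1  88.5  47.2]
 [519.7  87.2  46.5]
 [516.5  89.3  49.1]
 [513.4  90.8  51. ]
 [508.3  89.4  50.8]
 [508.4  88.9  46.9]
 [503.7  97.5  48.3]
 [503.6  97.7  45. ]
 [503.3  98.9  42.6]
 [505.8  99.7  39.3]
 [503.1 100.   40.1]]
```

View pics/g1.png

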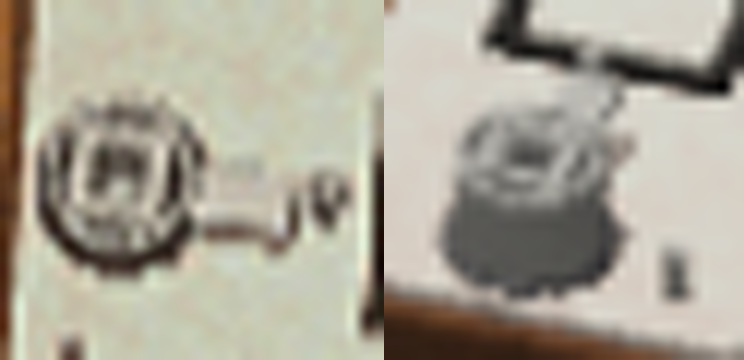

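```bash
cat > ov.py <<'E'
from h import *
t=load('top0');s=load('side0')
def ov(c,x0,y0,x1,y1,k,L,yaw):
    im=cv2.resize(c['image'][y0:y1,x0:x1],None,fx=k,fy=k,interpolation=cv2.INTER_CUBIC)
    def poly(pts,col):
        q=np.array([(proj(c,p)-[x0,y0]+.5)*k for p in pts]); cv2.polylines(im,[np.round(q).astype(int)],True,col,1)
    a=np.deg2rad(yaw); ex=np.array([np.cos(a),np.sin(a),0]); ey=np.array([-np.sin(a),np.cos(a),0]); L=np.array([*L,0.])
    poly([L+17*np.cos(th)*ex+17*np.sin(th)*ey+[0,0,56] for th in np.linspace(0,6.28,40)],(0,0,255))
    h=5.25; poly([L+u*h*ex+v*h*ey+[0,0,56] for u,v in((1,1),(1,-1),(-1,-1),(-1,1))],(255,0,0))
    for z in(46.5,): poly([L-17*ex+6.5*ey+[0,0,z],L-39*ex+6.5*ey+[0,0,z],L-39*ex-6.5*ey+[0,0,z],L-17*ex-6.5*ey+[0,0,z]],(0,160,0))
    return im
E
python3 - <<'E'
from ov import *
rows=[]
for yaw in (83,87,91):
    rows.append(np.hstack([ov(t,219,172,251,202,8,(518.5,93.8),yaw),ov(s,234,183,264,213,8,(518.,92.5),yaw)]))
a=ov(t,219,172,251,202,12,(518.5,93.8),80);b=ov(t,219,172,251,202,12,(518.5,93.8),86)
a2=ov(s,234,183,264,213,12,(518,92.5),80)[:360];b2=ov(s,234,183,264,213,12,(518,92.5),86)[:360]
cv2.imwrite('pics/o1.png',cv2.resize(np.vstack([np.hstack([a,a2]),np.hstack([b,b2])]),None,fx=.83,fy=.83))
E
```

```text
(no output)
```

View pics/o1.png

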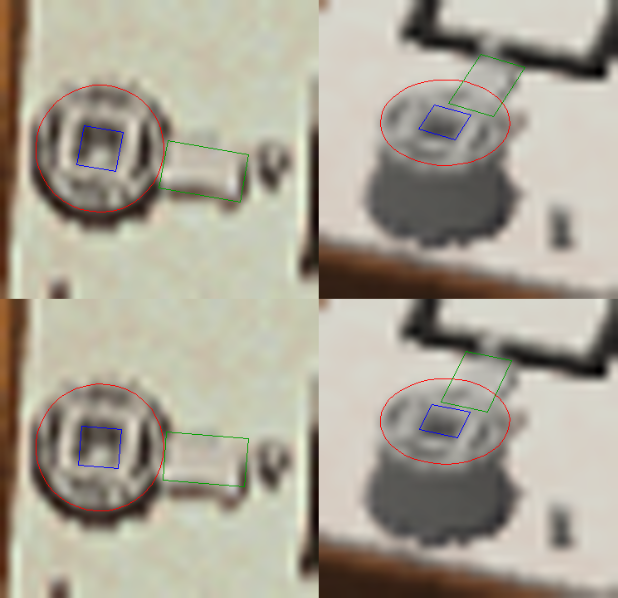

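Overlay with lock yaw 80° fits the tongue in both views (86° does not), so the lock starts about 0.11 rad turned. Its centre is at about (518.5, 93.8). I'll hover the key over it and compare in one image.

```bash
python3 - <<'E'
from h import *
movep([518.5,93.5,150],R(-10)); st()
movel([518.5,93.5,112],frame=R(-10),max_speed=100); wait(0.2); st()
for n in('side','top'): snap(n,n[0]+'3')
c=load('s3'); k=10;x0,y0=225,150
im=cv2.resize(c['image'][150:225,225:290],None,fx=8,fy=8,interpolation=cv2.INTER_CUBIC)
cv2.imwrite('pics/k1.png',im); cv2.imwrite('pics/k2.png',load('t3')['image'])
E
```

```text
t 7.09 p [518.5  94.4 149.8] yaw -9.8 F [-0.3 -0.2 -0.7] M [ 0.03 -0.   -0.  ] gap 12.1 q7 -1.14
t 7.83 p [518.8  93.6 112.5] yaw -10.0 F [ 0.1 -1.1 -1.4] M [ 0.03  0.   -0.06] gap 12.2 q7 -1.19
```

View pics/k1.png

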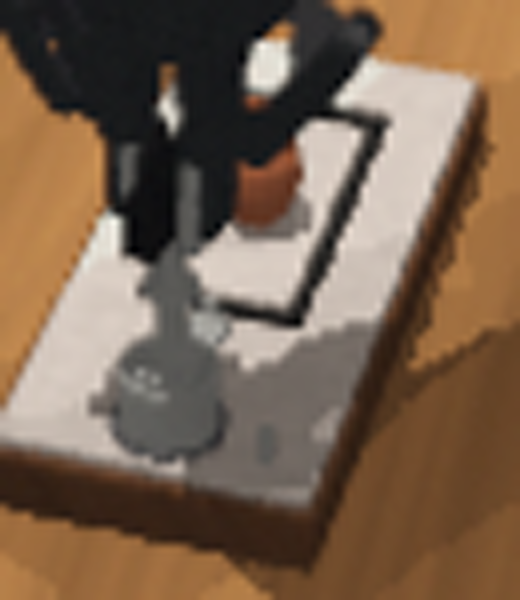

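View pics/k2.png

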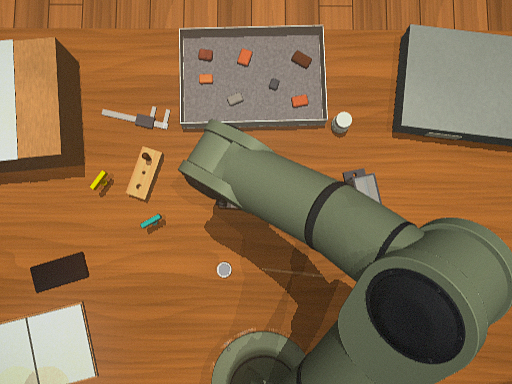

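```bash
cat >> ov.py <<'E'
def keyov(c,x0,y0,x1,y1,k,tcp,yaw,L,draw=True):
    im=cv2.resize(c['image'][y0:y1,x0:x1],None,fx=k,fy=k,interpolation=cv2.INTER_CUBIC)
    im=np.clip((im.astype(float)-20)*1.6,0,255).astype(np.uint8)
    if not draw: return im
    def poly(pts,col):
        q=np.array([(proj(c,p)-[x0,y0]+.5)*k for p in pts]); cv2.polylines(im,[np.round(q).astype(int)],True,col,1)
    a=np.deg2rad(yaw); ex=np.array([np.cos(a),np.sin(a),0]); ey=np.array([-np.sin(a),np.cos(a),0]); tip=np.array(tcp)+[0,0,18.7-64]
    circ=lambda C,r,z:[C+r*np.cos(th)*ex+r*np.sin(th)*ey+[0,0,z] for th in np.linspace(0,6.28,40)]
    poly(circ(np.array([*L,0.]),17,56),(0,0,255)); poly(circ(np.array([*L,0.]),17,30),(0,0,255))
    for z in(20,25): poly(circ(tip,9.5,z),(0,255,255))
    for h,z in((3,0),(4.5,3),(4.5,20)): poly([tip+u*h*ex+v*h*ey+[0,0,z] for u,v in((1,1),(1,-1),(-1,-1),(-1,1))],(0,255,0))
    return im
E
python3 - <<'E'
from ov import *
c=load('s3'); a=(c,234,172,264,212,12)
cv2.imwrite('pics/k3.png',np.hstack([keyov(*a,(518.8,93.6,112.5),-10,(518.5,93.8),False),keyov(*a,(518.8,93.6,112.5),-10,(518.5,93.8))]))
E
```

```text
(no output)
```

View pics/k3.png

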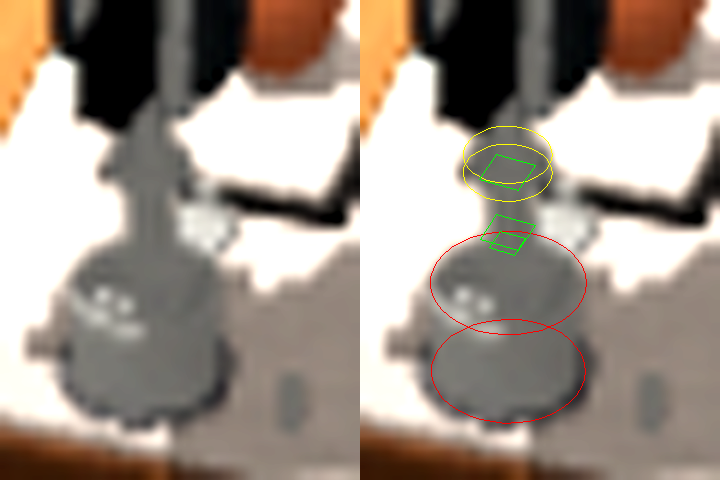

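The barrel is at (140,330) in the left panel and the key collar at (145,165). The key is aligned to within about 1 mm in x, and the overlay shows y within about 2 mm. That is inside the chamfer's capture range, so I'll go down with a guard.

```bash
python3 - <<'E'
from h import *
p=[519,94.2]
r=movel([*p,95],frame=R(-10),max_speed=40,guard=8); print(r); s=st()
if not r:
    r=movel([*p,80.5],max_speed=40,guard=12); print(r); st()
E
```

```text
False
t 8.5 p [519.3  93.7  94.4] yaw -10.0 F [ 3.3 -3.7 -3.2] M [-0.83 -1.07  0.02] gap 12.3 q7 -1.22
True
t 8.9 p [519.6  93.6  80.7] yaw -10.0 F [-1.1 -2.9 14. ] M [-0.72  0.21  0.04] gap 12.5 q7 -1.24
```

```bash
python3 - <<'E'
from ov import *
snap('side','s4'); st()
c=load('s4'); a=(c,234,172,264,212,12)
cv2.imwrite('pics/k4.png',np.hstack([keyov(*a,(519.6,93.6,80.7),-10,(519.5,93.8),False),keyov(*a,(519.6,93.6,80.7),-10,(519.5,93.8))]))
E
```

```text
t 8.95 p [519.6  93.6  80.7] yaw -10.0 F [-1.7 -3.2 13.8] M [-0.67  0.37  0.05] gap 12.5 q7 -1.24
```

View pics/k4.png

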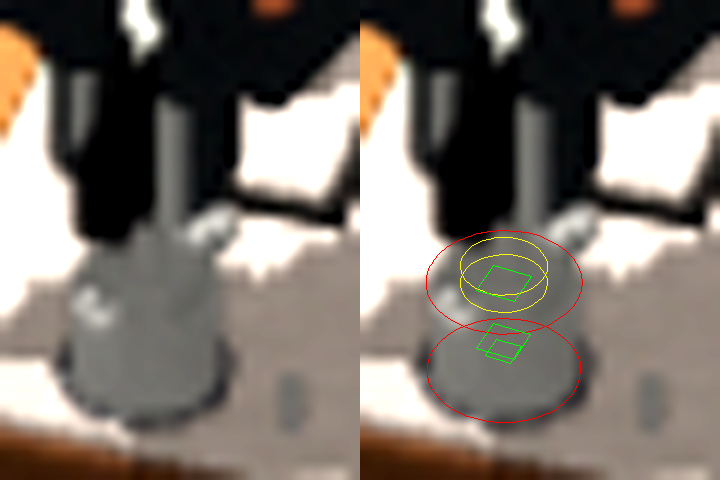

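The collar sits on the barrel with 14 N of reaction at exactly the expected height (TCP 80.7), so the key is home. Turning clockwise.

```bash
python3 - <<'E'
from h import *
for a in (-25,-40,-55,-70,-85,-94):
    movel([519.5,93.8,80.8],frame=R(a),max_speed=50); st()
snap('side','s5')
cv2.imwrite('pics/k5.png',cv2.resize(load('s5')['image'][150:225,215:290],None,fx=8,fy=8,interpolation=cv2.INTER_CUBIC))
E
```

```text
t 9.36 p [519.8  93.7  80.8] yaw -24.9 F [ 2.1 -4.   6.9] M [-1.04 -0.56 -0.04] gap 12.3 q7 -1.46
t 9.77 p [520.   93.6  80.8] yaw -39.9 F [ 4.  -4.9  7.1] M [-1.22 -0.91 -0.01] gap 11.7 q7 -1.69
t 10.18 p [520.   93.3  80.8] yaw -54.9 F [ 4.1 -5.4  7. ] M [-1.55 -1.09 -0.04] gap 12.0 q7 -1.92
t 10.58 p [520.1  93.1  80.8] yaw -69.9 F [ 4.5 -7.   8.4] M [-1.91 -1.02 -0.02] gap 12.2 q7 -2.14
t 10.99 p [519.9  92.9  80.8] yaw -84.9 F [ 4.6 -7.8  9.7] M [-2.23 -0.87 -0.02] gap 12.1 q7 -2.36
t 11.3 p [519.9  92.8  80.8] yaw -93.9 F [ 3.3 -9.2  9. ] M [-2.25 -1.   -0.01] gap 12.3 q7 -2.47
```

View pics/k5.png

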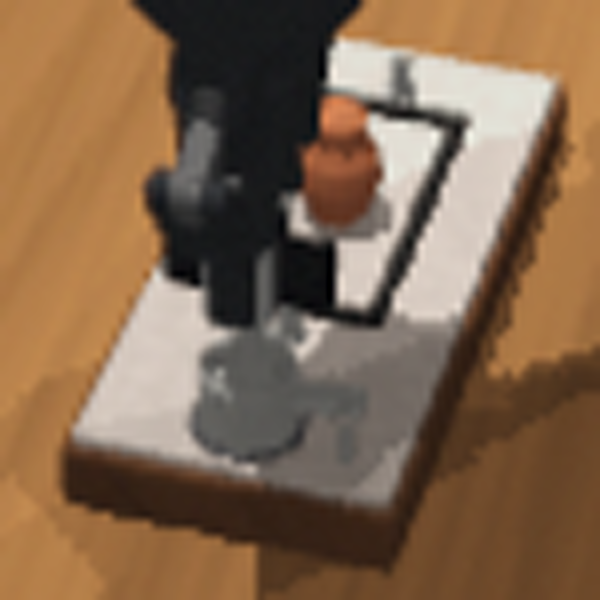

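The tongue is now out sideways at about (340,400), beside its stop pin. I'll release the key, retreat, and refine the hood and seat poses.

```bash
python3 - <<'E'
from h import *
np.set_printoptions(precision=1,suppress=True)
movel([519.9,92.8,81.5],frame=R(-94),max_speed=50); st()
open_gripper(); st()
movel([519.9,92.8,150],max_speed=200); st()
snap('side','s6'); snap('top','t6')
cv2.imwrite('pics/k6.png',cv2.resize(load('s6')['image'][150:225,215:290],None,fx=8,fy=8,interpolation=cv2.INTER_CUBIC))
t=load('top0'); s=load('side0')
C=lambda x,y:(335+x/6-.5,160+y/6-.5); S=lambda x,y:(215+(x)/6-.5,145+y/6-.5)
a,b=w(t,*C(117,88),zw=10),w(t,*C(187,393),zw=10); d=a-b; print('holes',a,b,(a+b)/2,np.linalg.norm(d),np.rad2deg(np.arctan2(d[1],d[0])))
# foot corners
P=np.array([w(t,*C(*p),zw=10) for p in((47,78),(175,52),(258,408),(128,437))]); print('foot',P.mean(0),P)
T=lambda x,y:(210+x/7-.5,160+y/7-.5)
Q=np.array([w(t,*T(*p),zw=34) for p in((292,132),(600,150),(590,290),(278,272))]); print('seal',Q.mean(0)); e=Q[0]+Q[3]-Q[1]-Q[2]; print(np.rad2deg(np.arctan2(e[1],e[0])))
print('dowels',w(t,*T(255,203),zw=44),w(t,*T(628,222),zw=44))
for c in(t,s):
    P=cloud(c); q=(P[...,2]>55)&(P[...,2]<80)&(np.abs(P[...,0]-512)<40)&(np.abs(P[...,1]+22)<40); q=P[q]; print('jar',len(q),q.mean(0),cv2.minEnclosingCircle(q[:,:2].astype(np.float32)))
E
```

```text
t 11.6 p [519.7  92.4  81.1] yaw -93.9 F [ 2.5 -5.4  1.2] M [-1.3 -0.6  0. ] gap 12.2 q7 -2.47
t 12.3 p [519.9  92.8  81.5] yaw -94.0 F [-0.1  0.5  0.8] M [ 0. -0.  0.] gap 85.4 q7 -2.47
t 12.79 p [520.1  92.6 150.5] yaw -94.0 F [-0.1  0.5 -0. ] M [ 0.   0.1 -0.1] gap 85.3 q7 -2.39
holes [ 559.8 -250.5   10. ] [ 420.  -279.4   10. ] [ 489.9 -264.9   10. ] 142.7660227936748 11.683282317138763
foot [ 488.6 -264.9   10. ] [[ 564.3 -218.3   10. ]
 [ 576.7 -277.6   10. ]
 [ 413.4 -311.5   10. ]
 [ 399.9 -252.1   10. ]]
seal [513.  -23.6  34. ]
86.9758605573742
dowels [514.5  47.6  44. ] [508.  -94.7  44. ]
jar 98 [516.  -19.6  66.3] ((516.3368530273438, -20.03462028503418), 15.112049102783203)
jar 90 [513.9 -14.4  66.4] ((514.0369873046875, -16.792036056518555), 14.549530982971191)
```

View pics/k6.png

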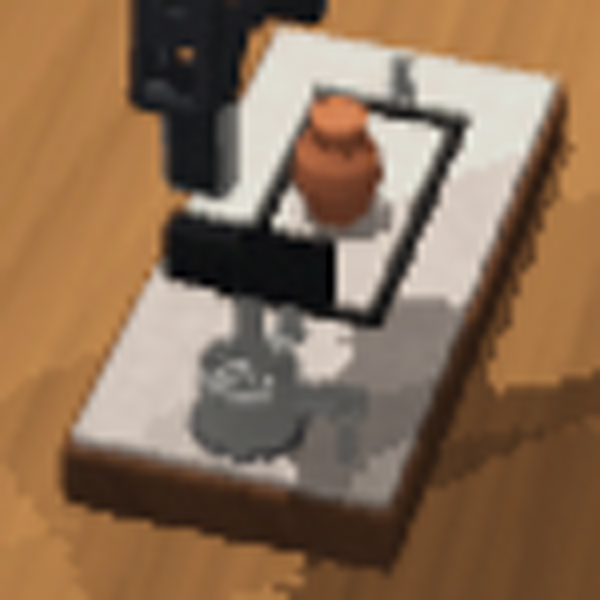

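The key stands in the lock (grip at (250,258), tongue out at (340,400)), and the jar at (338,165) is undisturbed. The key's arm position gives the lock as (520, 92.6), so the corrected seat is about (513.8,-25), yaw 87°. On to the hood.

```bash
python3 - <<'E'
from h import *
p=[491.5,-267.3]; A=R(-78)
print(inverse_kinematics([513.8,-25,170],R(-3)),inverse_kinematics([*p,40],A))
movel([519.9,92.8,200],max_speed=250)
movep([*p,200],A); st()
movel([*p,110],max_speed=200); wait(.1); st()
snap('side','s7'); snap('top','t7'); c=load('s7')
x0,y0,k=220,70,6
im=cv2.resize(c['image'][y0:y0+90,x0:x0+110],None,fx=k,fy=k,interpolation=cv2.INTER_CUBIC)
ex,ey=-A[:,1],A[:,0]; h=np.array([*p,0])
def dot(P,col):
    q=(proj(c,P)-[x0,y0]+.5)*k; cv2.circle(im,tuple(int(v) for v in q),3,col,-1)
for a,b,z in((60,30,88),(85,30,10)):
    for u in(-1,1):
        for v in(-1,1): dot(h+u*a*ex+v*b*ey+[0,0,z],(0,255,0))
for u in(-1,1): dot(h+u*72*ex+[0,0,10],(0,0,255))
cv2.imwrite('pics/l1.png',im); cv2.imwrite('pics/l2.png',load('t7')['image'])
E
```

```text
[ 0.72698437  0.67736391 -1.1375094   1.9114544   0.72154702  1.03751069
 -0.78099516] [ 0.85241087  0.77829737 -0.65830579  1.87913596  0.69994552  0.72985004
 -1.57287273]
t 14.59 p [ 492.  -265.9  199.8] yaw -77.9 F [0.1 0.2 0.5] M [ 0.01 -0.01  0.01] gap 85.4 q7 -1.39
t 15.29 p [ 492.4 -267.3  111.4] yaw -78.0 F [-0.3  0.1  0.4] M [-0.02  0.04  0.01] gap 85.2 q7 -1.48
```

View pics/l1.png

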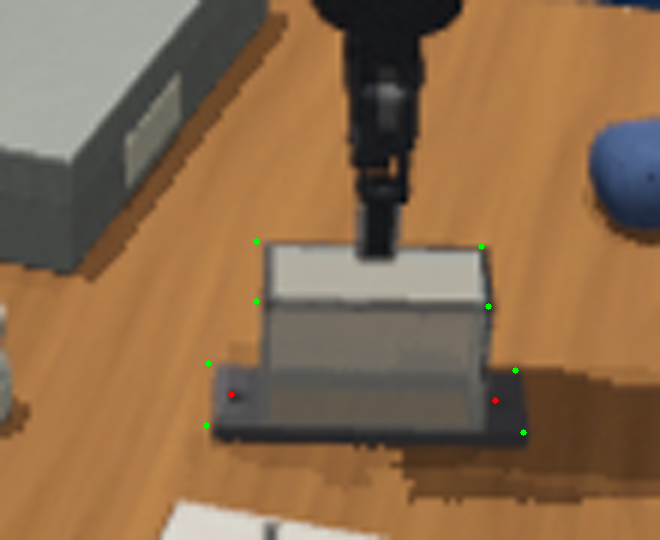

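View pics/l2.png

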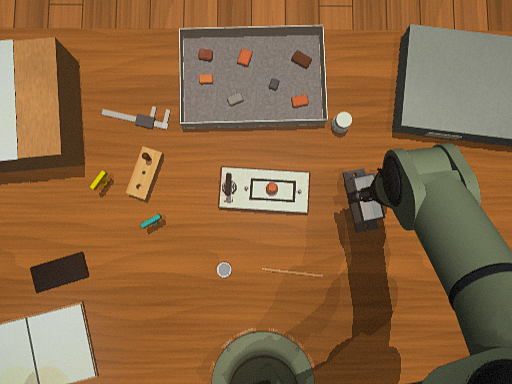

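The overlay matches (uniform shift of about 1 px, which is the known side-camera bias). The finger is centred on the hood box at (377,255). Grasp and lift.

```bash
python3 - <<'E'
from h import *
p=[491.5,-267.3]; A=R(-78)
print(movel([*p,40],frame=A,max_speed=120,guard=10)); st()
clamp(); st()
movel([*p,150],frame=A,max_speed=150); wait(.1); st()
c=snap('side','s8'); snap('top','t8')
cv2.imwrite('pics/m1.png',cv2.resize(c['image'][40:160,200:330],None,fx=6,fy=5,interpolation=cv2.INTER_CUBIC))
E
```

```text
False
t 16.12 p [ 491.8 -267.3   40.5] yaw -78.0 F [-0.4  0.8  1.4] M [ 0.04 -0.03  0.01] gap 85.1 q7 -1.56
t 16.48 p [ 491.9 -267.6   40.8] yaw -78.0 F [-0.7 -0.5  7.4] M [0.22 0.34 0.  ] gap 59.6 q7 -1.56
t 17.47 p [ 491.  -267.1  149. ] yaw -78.0 F [ 0.5 -0.8 -2.4] M [-0.02 -0.01 -0.01] gap 59.8 q7 -1.44
```

View pics/m1.png

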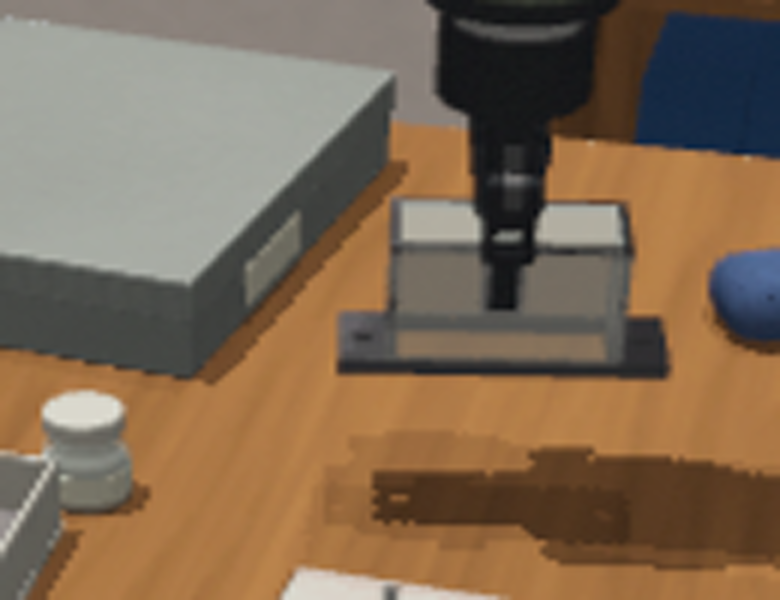

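The hood is held level (gap 59.8) and centred under the fingers (finger (504,290), box centre ≈(509,290)), so the hood sits about 1.3 mm to the -x side of the tool. Moving over the seat, well above the jar.

```bash
python3 - <<'E'
from h import *
A=R(-3); p=[513.9,-23.7]
movel([491,-267,185],max_speed=200)
movep([*p,185],A); st()
movel([*p,138],frame=A,max_speed=120); wait(.15); s=st()
c=snap('side','s9'); t=snap('top','t9')
def draw(c,x0,y0,wd,ht,k):
    im=cv2.resize(c['image'][y0:y0+ht,x0:x0+wd],None,fx=k,fy=k,interpolation=cv2.INTER_CUBIC)
    ex,ey=-A[:,1],A[:,0]
    def dot(P,col):
        q=(proj(c,P)-[x0,y0]+.5)*k; cv2.circle(im,tuple(int(v) for v in q),2,col,-1)
    h=s['eef_pos']-1.3*ex-[0,0,40.8]
    for a,b,z in((60,30,88),(85,30,10),(85,30,0)):
        for u in(-1,1):
            for v in(-1,1): dot(h+u*a*ex+v*b*ey+[0,0,z],(0,255,0))
    for u in(-1,1): dot(h+u*72*ex+[0,0,10],(0,0,255))
    S=np.array([513.8,-25,0])
    for u in(-1,1): dot(S+u*72*ex+[0,0,46],(255,0,0))
    for u in(-1,1):
        for v in(-1,1): dot(S+u*61*ex+v*29*ey+[0,0,34],(255,255,0))
    return im
cv2.imwrite('pics/n1.png',draw(c,210,120,100,100,6)); cv2.imwrite('pics/n2.png',draw(t,200,140,130,100,6))
E
```

```text
t 18.86 p [513.8 -24.8 184.4] yaw -3.2 F [ 0.6 -0.  -3.2] M [-0.05 -0.02 -0.01] gap 59.9 q7 -0.74
t 19.55 p [514.3 -23.8 138.7] yaw -3.0 F [ 0.4  0.3 -3.8] M [-0.02 -0.01  0.02] gap 59.3 q7 -0.8
```

View pics/n1.png

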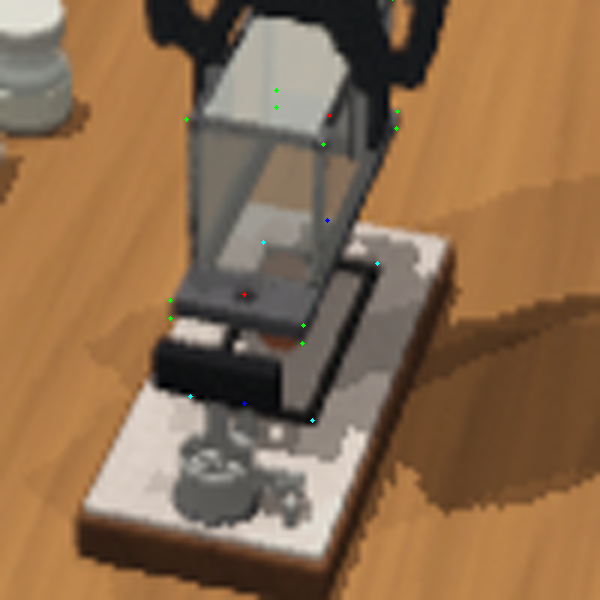

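View pics/n2.png

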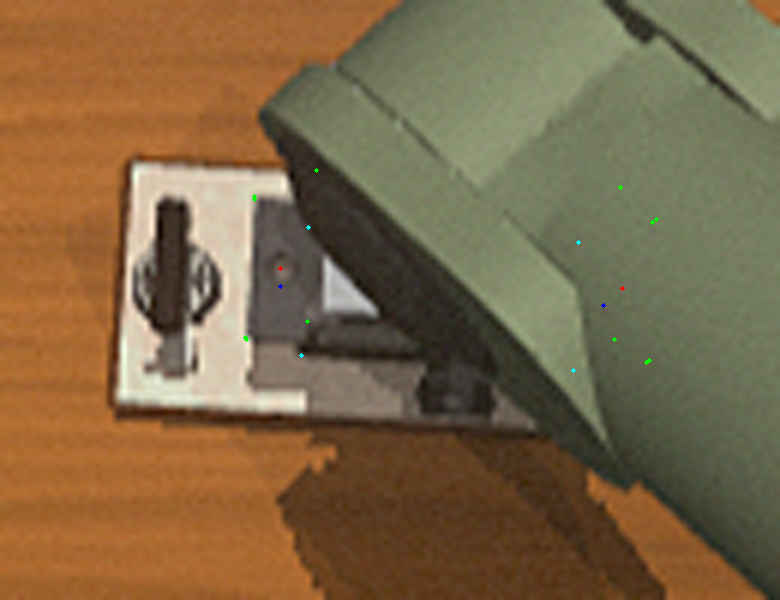

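In the top view the hood hole (281,267) coincides with its prediction (280,268), and the foot end matches too. In the side view the hole (243,295) also matches. So the hood pose in hand is known to under 1 mm. Lowering with guards.

```bash
python3 - <<'E'
from h import *
A=R(-3); p=[513.5,-23.4]
print(movel([*p,90],frame=A,max_speed=60,guard=6)); st()
r=movel([*p,78.5],frame=A,max_speed=30,guard=7); print(r); st()
c=snap('side','s10'); t=snap('top','t10')
cv2.imwrite('pics/q1.png',cv2.resize(c['image'][120:220,210:310],None,fx=6,fy=6,interpolation=cv2.INTER_CUBIC))
E
```

```text
False
t 20.6 p [513.7 -23.3  90.3] yaw -3.0 F [ 0.2  0.2 -3.3] M [ 0.03 -0.02 -0.01] gap 59.5 q7 -0.87
True
t 20.93 p [513.  -23.2  81.8] yaw -3.0 F [-0.5  1.6 -4.6] M [ 0.5   0.19 -0.02] gap 59.5 q7 -0.88
```

View pics/q1.png

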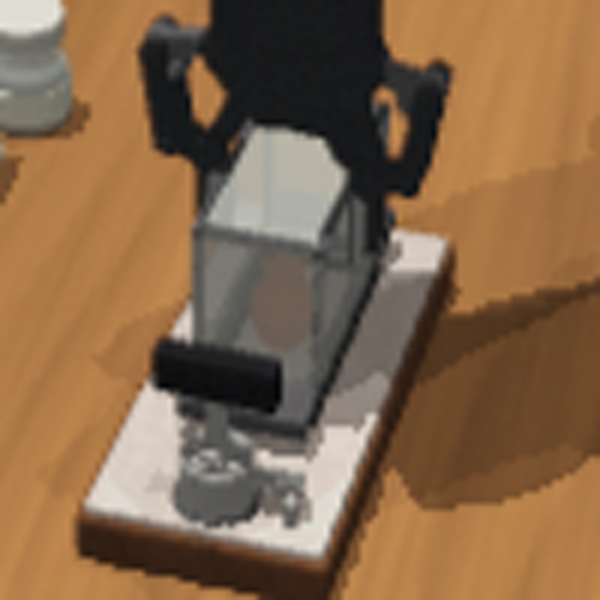

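Holes are catching the dowels (underside about 41 mm, below the dowel tops) with only small side forces. Jar upright inside at (282,300). Easing slightly with the side force and continuing.

```bash
python3 - <<'E'
from h import *
A=R(-3); p=[513.1,-22.9]
for z in (79,76,74.5,73,71.5):
    r=movel([*p,z],frame=A,max_speed=25,guard=15); print(z,r); s=st()
    if abs(s['ft_force'][2])>18 or np.hypot(*s['ft_force'][:2])>12: break
E
```

```text
79 False
t 21.32 p [513.  -22.9  78.8] yaw -3.0 F [-0.4  1.8 -4.1] M [ 0.36  0.23 -0.04] gap 59.6 q7 -0.89
76 False
t 21.58 p [513.  -22.9  75.8] yaw -3.0 F [-1.2  1.3 -3.9] M [ 0.46  0.27 -0.12] gap 59.5 q7 -0.89
74.5 False
t 21.83 p [513.1 -22.9  74.5] yaw -3.0 F [-1.2  2.1 -2.5] M [ 0.52  0.34 -0.09] gap 59.4 q7 -0.89
73 False
t 22.08 p [513.1 -22.9  73.1] yaw -3.0 F [-2.3  1.9  2.7] M [ 0.58  0.67 -0.17] gap 59.4 q7 -0.89
71.5 False
t 22.33 p [513.2 -22.8  71.7] yaw -3.0 F [-2.9  1.4  6.7] M [ 0.49  1.05 -0.24] gap 59.6 q7 -0.9
```

```bash
python3 - <<'E'
from h import *
A=R(-3); p=[513.0,-22.7]
for z in (70.5,69.5,68.5,67.5):
    r=movel([*p,z],frame=A,max_speed=25,guard=25); print(z,r); s=st()
    if s['ft_force'][2]>24: break
c=snap('side','s11'); t=snap('top','t11')
f=lambda im,x0,y0,x1,y1,k:cv2.resize(im[y0:y1,x0:x1],None,fx=k,fy=k,interpolation=cv2.INTER_CUBIC)
cv2.imwrite('pics/q2.png',f(c['image'],220,130,290,210,7))
cv2.imwrite('pics/q3.png',f(t['image'],205,150,315,220,7))
E
```

```text
70.5 False
t 22.58 p [513.1 -22.8  70.9] yaw -3.0 F [-3.7 -0.2 10.9] M [ 0.2   1.19 -0.15] gap 59.2 q7 -0.9
69.5 False
t 22.83 p [513.2 -22.9  70.8] yaw -3.0 F [-11.5  -2.2  34.5] M [-0.08  3.22 -0.15] gap 59.5 q7 -0.9
```

View pics/q2.png

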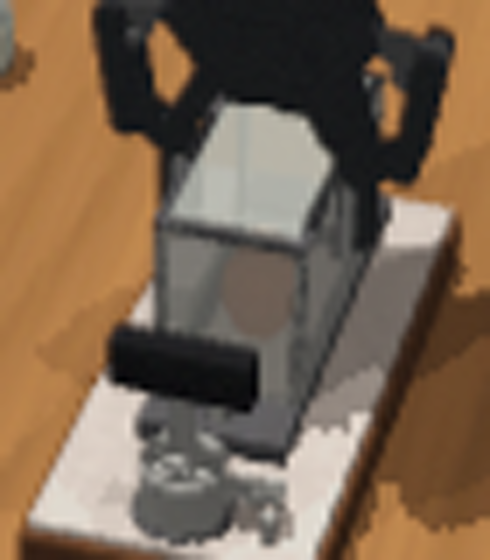

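View pics/q3.png

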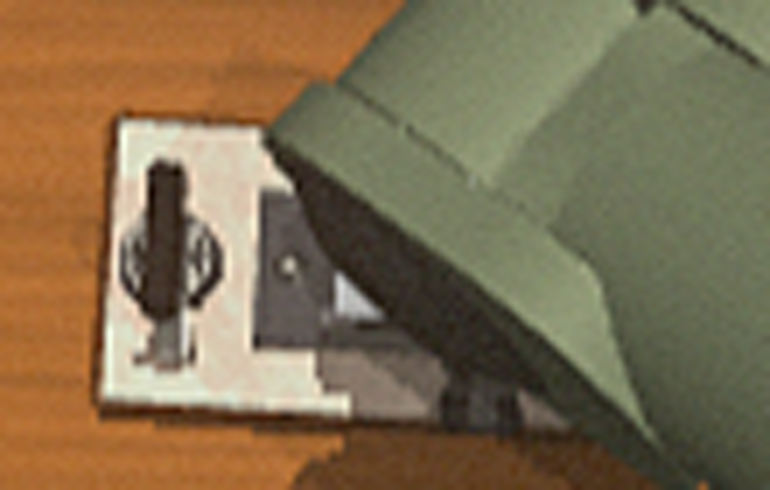

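```bash
python3 - <<'E'
from h import *
np.set_printoptions(precision=1,suppress=True)
wait(0.3); s=st()
for n in('t11','s11'):
    c=load(n); P=cloud(c); ex=np.array([np.cos(np.deg2rad(87)),np.sin(np.deg2rad(87))]); ey=np.array([-ex[1],ex[0]])
    d=P[...,:2]-np.array([513.2,-24.2]); u=d@ex; v=d@ey; z=P[...,2]; im=c['image'].max(-1)
    for nm,m in(('tab+',(u>64)&(u<83)&(abs(v)<26)&(z<50)),('tab-',(u<-64)&(u>-83)&(abs(v)<26)&(z<50)),('deck',(u>-80)&(u<80)&(abs(v)>36)&(abs(v)<52)&(z<40)&(z>20)),('top',(abs(u)<55)&(abs(v)<25)&(z>105)&(z<125)),('keytop',(abs(u-118)<9)&(abs(v)<28)&(z>90))):
        q=z[m]; print(n,nm,len(q),np.nanmedian(q) if len(q) else None)
E
```

```text
t 23.23 p [513.2 -22.9  70.7] yaw -3.0 F [-10.3  -2.5  34.8] M [-0.1  3.2 -0.1] gap 59.4 q7 -0.9
t11 tab+ 132 38.69528964997676
t11 tab- 0 None
t11 deck 174 29.00075829839011
t11 top 28 116.42738217019621
t11 keytop 118 110.0916243178533
s11 tab+ 61 40.23740847329714
s11 tab- 0 None
s11 deck 253 30.46923296583134
s11 top 299 118.43938091373741
s11 keytop 192 107.04481372792822
```

Everything agrees: the tab is 9.7 mm above the deck (foot is 10 mm), the hood top is at 118 mm, and the push is a steady 35 N with the long-axis moment near zero. Handing in.

```bash
python3 - <<'E'
from h import *
finish_job(); st()
E
```

```text
the job is handed in; nothing more can be done
the job is handed in; nothing more can be done
```

I finished the task and handed the job in at about 23 s of the 61 s limit. The hood is on both dowels and still held pressed down. The interface reports no verdict.

**What I did**
- **Key:** I took the black T-key from the near hole and pushed it home; the force stop came at the expected depth. I then turned it clockwise about 84° and left it in the lock.
- **Hood:** I picked the hood up by its box, lowered it over the jar onto the dowels, and pressed until the force rose hard with no further movement.

**Last checks**
- **Hood down:** The push was a steady 35 N and the hood's top read 116 mm (top camera) and 118 mm (side camera), against the 118 mm expected. At the lock end, both cameras put the foot's upper face 9.7–9.8 mm above the deck, and the foot is 10 mm thick. In the top view that end's dowel shows in its hole.
- **Tongue and key:** The tongue looks square out beside its stop pin. The top of the key's grip measured 107 mm (side camera) and 110 mm (top camera), against a nominal 112 mm.
- **Jar:** Seen through the hood, it looked upright and not visibly shifted; I did not measure it again.

**What I could not confirm**
- **Far end of the hood:** The arm hid it from both cameras. I judged it flush from the moment along the hood's length being near zero and the fingers holding it level.
- **Sideways load:** A force of about 10 N remained in x, with a moment of 3.2 N m about y. I put this down to the hood leaning on the dowels and left it.
- **Camera offset:** The two cameras disagreed by up to about 4 mm. I worked around this by using the arm's own position with the key in the lock.

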